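# Hold a plaque in the register corner of the work box

## Robot

A 6-joint arm with a two-finger parallel gripper is mounted at the origin on a cart in front of the work surface, level with it; the furniture and walls round the work are solid. World frame = base frame: x ahead of the robot, y to its left, z up, the work surface at z = 0. Lengths are in m, angles in degrees, forces in N, time in s.
With the tool pointing down it reaches from about 0.4 to 0.825 m from the base axis. Payload 7 kg.
Tool frame: the origin (TCP) lies midway between the tips of the shut fingers; the grasp point (between the pads) lies 19 mm behind it; z points along the fingers, y is the direction in which the jaws open and shut (so a half turn about z gives the same grasp; the last joint's range is limited). The gripper opens to 88 mm and grips with 3 to 60 N. Pads are 19 mm wide; open, the fingers measure 130 mm over their backs; the gripper's body (78 mm by 193 mm) begins 47 mm behind the grasp point.
Start: joints at [-49.555, 20.546, 0.682, 0, -70.136, -16.507], TCP at [0.274, -0.617, 0.227] pointing down, gripper open.
Joint ranges: [-176.03, 176.03], [-82.01, 121.73], [-58.28, 71.71], [-173.87, 95.51], [-174.79, -0.11], [-173.66, 173.66]. Speed limits (degrees/s): [136.94, 136.94, 172.46, 180, 180, 180].

## Interface

Orientations are given as [roll, pitch, yaw] about the fixed x, y, z axes, in that order (R = Rz(yaw) Ry(pitch) Rx(roll)).
In Python, from plant import r gives the robot as it stands. The module is installed in compiled form; this text tells all that it offers.
- The arm moves only by the tool send_rows, never from a script. Its argument "motion" is a list of rows, each an object with "travel": the shift along the tool's x, y, z in m, a list of three; "spin": the turn about the tool's z in degrees. In form: [{"travel": [tx, ty, tz], "spin": spin}, ...]. A call has 1 to 5 rows; each row shifts and turns the pose as measured when the row begins, along the tool's axes as they then stand; what a row does not reach is not made up. A row lasts 1/12 s, in which the tool goes at most 41.7 mm and 7.16 degrees, less where a joint would pass 70% of its speed; a pose out of reach is approached as far as the arm can. A call is refused whole if a number of a shift passes 0.0417 or a number of a turn 7.16, either way. A call with a gripper value outside its range is refused whole. "gripper" is the gripper command: -1 is shut, 1 is fully open, values between are in proportion, set as the call begins (left out, the last holds). The fingers move at their own pace and stop on an object; "squeeze" is the grip in N (left out, the last holds). Time passes only in rows, so rows that do not move let the fingers close. It gives the time, the measured TCP pose, the force and the opening at its end, in the units of the state.
- r.get_state(): the state, without advancing time (a new reading comes with each control period).
- r.capture(name): name is "scene" or "top" or "wrist"; returns (picture, depth): 400x640x3 uint8, blue, green, red; 400x640 float32, m along the optical axis (not along the pixel's ray), 0 where there is no reading.
- r.get_calibration(name): a dict with "fov_y" (degrees; the focal length in pixels is half the picture's height over the tangent of half this angle, whatever the lens; pixels are square), "cx", "cy" (the principal point, pixels), "k1" (the pictures are not rectified: a ray, as slopes to the right and down, at radius r is drawn at 1 + k1 r^2 times it, then the intrinsics apply), "origin" and "orientation" of the camera in the world. Camera axes: x right, y down, z forward; pixel columns grow to the right and rows downward; lengths in m; the calibration is good to about 2 mm. A picture is of the moment at which its call begins: read the wrist's pose just before it. get_calibration takes no time and is no camera call; for the wrist camera it gives the pose at the moment of the call.
- r.close_job(): hands the job in, once; it reports no verdict.
Trained networks look in the newest picture that a camera, given by its name, has taken for a name from the list of things; names that differ only in an ending like _2 or _b are one class to them, and where a whole thing is asked for, a point or a joint stands for the part that bears it (a point fixed in the world has none). Each returns a list of dicts, best first, with "conf" (0 to 1); they miss things now and then, are a little off and sometimes report something else, mostly with a low value. They report only what shows in the picture. A call takes as long as a camera call. They do not tell look-alikes from the thing itself.
- r.boxes_of(camera, target): "at" ([x, y, z] in m, in the coordinates of the camera as it stood for that picture, good to about 4 mm: the middle of the surface that is visible of it).
- r.pinpoint(camera, target): "at" ([x, y, z] in m, in the coordinates of the camera as it stood for that picture, good to about 4 mm: a listed point, or the origin of a listed thing).
The state is a dict: "time_s": time; "joints": joint angles; "qd": joint speeds; "joint_torque": joint torques, N m; "tcp_pos": TCP position; "eef_rot": TCP orientation; "contact_force": force on the tool from outside, world axes, zero at the start; "moment": the same for the moment, N m; "gripper_width": finger opening in m.
Only numpy, scipy, OpenCV 4.12 (cv2) and the standard library are available. Lean on these libraries where they do the work, as an engineer would, in place of code of your own. Each camera call takes 0.05 s, during which the arm holds its last target. There are 200 camera calls.

## Task

The blank porcelain door plaque is about to have its border line painted and has to be held square for it. Gently lower the lid of the wooden work box until it is fully shut, because its top is the work board; then lay the plaque flat on the board, a long side along the long metal strip, and push it into the corner so that it bears on both metal strips at once. Finish while still holding the plaque with the fingers, pressed against both strips, and leave the gilt pot, the test tile and the tape roll where they are.

Things in the scene. Friction and masses are not known exactly. Their poses are not given: they have to be found in the camera images.
- work_box: low wooden box with compartments, fixed to the bench, 200 (x) x 260 (y) mm, walls 50 mm high; origin at the centre of its underside, on the bench. Its x axis points from the front (towards the robot) to the hinged back, y to its left, z up.
- lid (a joint): hinge of the box's lid: 0 = shut, grows as the front edge rises (rad), at most 1.5; starts between 0.8 and 1.2. The stiff hinge (0.65 N m friction) keeps the lid where it is left: it must be pushed all the way shut, with a few N near its front edge.
- lid_hinge (a point): point on the hinge axis, mid-width: x +100, y 0, z +50 mm in the box's frame. It turns with the lid: lid x axis runs from the front edge to the hinge, y along the hinge axis to the left, z out of the upper (outer) face, which is 12 mm above this point.
- lid_front (a point): middle of the front edge of the lid, on its upper (outer) face, 200 mm before lid_hinge; same axes. The lid is a plain pale wooden board 200 x 260 x 12 mm, 0.4 kg, level when shut, its upper face then 62 mm above the bench. Two aluminium strips, the stops, are screwed to that face; its front 75 mm are bare.
- stop_corner (a point): the corner where the inner faces of the two strips would meet, on the lid's upper face: x -32, y +98, z +12 mm in the frame of lid_hinge; same axes. The board free for the plaque lies on its -x, -y side. A plaque fully home has its centre at x -29, y -50, z 0 mm in this frame, with its long side along y.
- long_strip: aluminium stop strip along y near the hinge, 150 long x 14 wide x 6 mm high, from 8 to 158 mm right (-y) of the stop corner; its front (-x) face is the stop. Origin at the centre of its underside.
- short_strip: aluminium stop strip along x near the lid's left edge, 84 long x 14 wide x 6 mm high, from 8 to 92 mm before (-x) the stop corner; its right (-y) face is the stop. Origin at the centre of its underside.
- plaque: plain white porcelain block 100 (x) x 58 (y) x 18 mm (z) with two dark screw holes, loose on the bench to the right of the box, about 0.25 kg; origin at the centre of its underside, x along its length. It is the same turned by half a turn. Gripped across its 58 mm width at least 7 mm above its underside, the fingers clear the strips.
- gilt_pot: bystander: small white pot with a cork, 42 mm across, 46 mm high, behind the box; origin at the centre of its underside
- test_tile: bystander: square white tile with colour strokes, 70 x 70 x 9 mm, right of the box; origin at the centre of its underside
- tape_roll: bystander: black roll of tape lying flat, 80 mm across, 24 mm high, in front of the box at the right; origin at the centre of its underside
Not all that is in view belongs to the job. Of the things like the plaque, leave any that is blue; of the rest the smaller one is meant.

How it is judged:
By the outcome, as a careful person would: the job done as asked, in the order asked, and still so for the second after the job is handed in, while the arm keeps its last pose, push and grip.
It also fails if it takes over 64 s, if anything falls off the work surface, if the arm or the gripper's body presses on something with over 40 N, if the wrist force passes 120 N, or if a joint passes its speed limit or range.

## Working session

There is one attempt and no reset: what is moved stays moved. The work goes in short steps, Python scripts to look and compute and a tool call to move; the robot and the scene stay as the last step left them, time stands still between calls to the robot, and variables do not carry over. Pictures are saved under pics/ and viewed, about 8 in all and at most 12, crops included, and the job is handed in when it is done.

Besides the shell and the picture viewer there is one more tool, called after ">>>" as name(argument=value, ...) on one line, values as JSON. send_rows: Moves the arm, as the interface text tells. Its arguments: {"type":"object","properties":{"motion":{"type":"array"},"gripper":{"type":"number"},"squeeze":{"type":"number"}},"required":["motion"]}

```bash
mkdir -p pics; cat > h.py <<'E'
import numpy as np, cv2
from scipy.spatial.transform import Rotation as R
from plant import r
def cam(n):
    c=r.get_calibration(n); o=np.array(c["origin"]); q=np.array(c["orientation"],float)
    M=R.from_euler('xyz',q,degrees=True).as_matrix() if q.shape==(3,) else (q if q.shape==(3,3) else R.from_quat(q).as_matrix())
    f=200/np.tan(np.radians(c["fov_y"]/2)); return c,o,M,f
def p2w(n,u,v,d=None,z=None,C=None):
    c,o,M,f=C or cam(n)
    K=np.array([[f,0,c["cx"]],[0,f,c["cy"]],[0,0,1]])
    x=(u-c["cx"])/f; y=(v-c["cy"])/f; a,b=x,y
    for _ in range(20):
        s=1+c["k1"]*(a*a+b*b); a,b=x/s,y/s
    ray=M@np.array([a,b,1.])
    if d is None: d=(z-o[2])/ray[2]
    return o+ray*d
def c2w(n,p,C=None):
    c,o,M,f=C or cam(n); return o+M@np.array(p)
E
python3 - <<'E'
from h import *
np.set_printoptions(precision=4,suppress=True)
print(r.get_state())
for n in ["scene","top"]:
    print(n,r.get_calibration(n))
    im,d=r.capture(n); cv2.imwrite(f"pics/{n}0.png",im); np.save(f"{n}0.npy",d)
    for t in ["plaque","test_tile","gilt_pot","tape_roll","lid_hinge","lid_front","stop_corner","work_box"]:
        print(t,[(round(x["conf"],2),c2w(n,x["at"])) for x in r.pinpoint(n,t)[:4]])
E
```

```text
{'time_s': 0.0, 'joints': array([-49.556 ,  20.5923,   0.6336,  -0.0197, -70.1355, -16.5065]), 'qd': array([-0.0352,  0.0138,  0.1086,  0.0313,  0.1197, -0.0108]), 'joint_torque': array([ -0.0015, -58.2713,  29.3057,   6.9975,   0.0069,  -0.0001]), 'tcp_pos': array([ 0.2736, -0.6165,  0.2256]), 'eef_rot': array([ 179.9044,   -0.009 , -156.0691]), 'contact_force': array([ 0.3513, -0.0545,  0.1128]), 'moment': array([-0.0168,  0.0232, -0.0389]), 'gripper_width': 0.0874841240271905}
scene {'fov_y': 50.361925909012115, 'cx': 319.72349490854936, 'cy': 199.5187564065959, 'k1': -0.012725663037968515, 'origin': array([-0.3923, -0.6613,  1.2559]), 'orientation': array([-138.8244,    0.3931,  -65.5132])}
plaque [(0.98, array([ 0.428 , -0.2856,  0.0012])), (0.95, array([ 0.5445, -0.5149, -0.0042])), (0.78, array([ 0.4409, -0.6733, -0.0029]))]
test_tile [(0.74, array([ 0.5333, -0.1367,  0.0021]))]
gilt_pot [(0.62, array([ 0.7629, -0.0688, -0.0006])), (0.35, array([ 0.5726,  0.1555, -0.0016]))]
tape_roll [(0.62, array([ 0.3995, -0.1037, -0.004 ]))]
lid_hinge [(0.87, array([0.6675, 0.1373, 0.0487]
[... 448 characters left out ...]
.541 , -0.5251, -0.0012])), (0.54, array([ 0.4282, -0.2904,  0.0018])), (0.5, array([ 0.4379, -0.6814,  0.0035]))]
test_tile [(0.76, array([ 0.5334, -0.1382,  0.0003]))]
gilt_pot [(0.47, array([ 0.7672, -0.0675, -0.0013]))]
tape_roll [(0.55, array([ 0.4025, -0.106 ,  0.0004])), (0.23, array([ 0.5359, -0.1383,  0.0006]))]
lid_hinge [(0.74, array([0.6713, 0.1405, 0.048 ]))]
lid_front [(0.71, array([ 0.4262, -0.2881, -0.0003])), (0.64, array([0.5976, 0.149 , 0.2415]))]
stop_corner [(0.95, array([0.6843, 0.2313, 0.0877])), (0.38, array([ 0.5711,  0.1554, -0.0026])), (0.25, array([0.6706, 0.14  , 0.0471]))]
work_box [(0.73, array([0.5698, 0.1561, 0.0005])), (0.4, array([0.6636, 0.2439, 0.1293]))]
```

View pics/scene0.png

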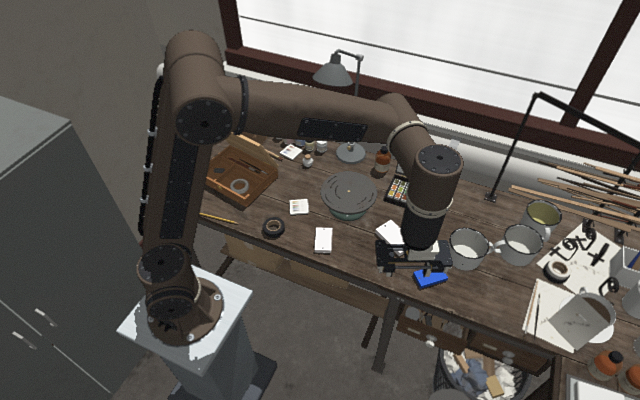

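View pics/top0.png

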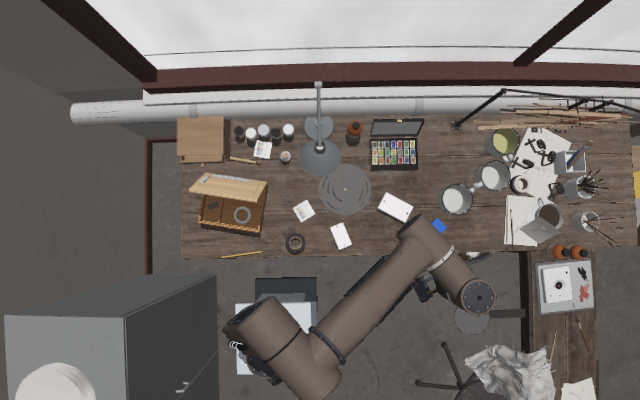

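The two white candidates are at top px (341,236) and (397,207), and there is a blue one at (438,227). The one at (341,236) looks smaller. The lid is open at (232,190), and a lamp stands at (320,155). Next I'll fit the sizes, the lid plane and the lamp height.

```bash
cat >> h.py <<'E'
def cloud(n,d,C=None):
    c,o,M,f=C or cam(n)
    u,v=np.meshgrid(np.arange(640.),np.arange(400.)); K=np.array([[f,0,c["cx"]],[0,f,c["cy"]],[0,0,1]])
    x=(u-c["cx"])/f;y=(v-c["cy"])/f;a,b=x,y
    for _ in range(20):
        s=1+c["k1"]*(a*a+b*b); a,b=x/s,y/s
    return o+(np.stack([a,b,np.ones_like(a)],-1)*d[...,None])@M.T
def blob(P,m,seed):
    # component of mask containing seed px; min-area rect in world xy
    n,l=cv2.connectedComponents(m.astype(np.uint8)); k=l==l[seed[1],seed[0]]
    q=P[k]; rc=cv2.minAreaRect((q[:,:2]*1000).astype(np.float32)); return k.sum(),rc,np.median(q[:,2])
E
python3 - <<'E'
from h import *
np.set_printoptions(precision=4,suppress=True)
im=cv2.imread("pics/top0.png"); d=np.load("top0.npy"); P=cloud("top",d)
m=im.min(2)>170
for s in [(341,236),(397,207)]:
    print(blob(P,m,s))
Q=P[110:185,295:345]; k=Q[...,2]>0.08; print("lamp",Q[k].min(0),Q[k].max(0))
Q=P[172:240,190:275].reshape(-1,3); k=(Q[:,2]>0.09)&(Q[:,2]<.25)
Q=Q[k]; c=np.median(Q,0)
for _ in range(5):
    nrm=np.linalg.svd(Q-Q.mean(0),full_matrices=False)[2][2]; e=abs((Q-Q.mean(0))@nrm); Q=Q[e<max(.004,np.median(e)*2)]
nrm*=np.sign(nrm[2]);print("lid n",nrm,len(Q),"yaw",np.degrees(np.arctan2(nrm[1],nrm[0])),"ang",np.degrees(np.arccos(nrm[2])),Q.mean(0),Q.min(0),Q.max(0))
E
```

```text
(np.int64(343), ((429.0441589355469, -291.9449157714844), (99.53462982177734, 59.07659912109375), 21.0736141204834), np.float64(0.01837014701750972))
(np.int64(557), ((541.3744506835938, -397.73583984375), (124.74846649169922, 392.8344421386719), 1.1345410346984863), np.float64(0.0245437970083624))
lamp [ 0.4751 -0.3149  0.0819] [ 0.9304 -0.1172  1.7485]
lid n [ 0.8862 -0.1593  0.4351] 1072 yaw -10.187344221843656 ang 64.2100405692872 [0.6275 0.1399 0.172 ] [0.571  0.0111 0.0906] [0.6868 0.2763 0.2418]
```

>>> send_rows(motion=[{"travel": [0,0,-0.03],"spin": 6.8},{"travel": [0,0,-0.03],"spin": 6.8},{"travel": [0,0,-0.03],"spin": 6.8},{"travel": [0,0,-0.02],"spin": 6.8},{"travel": [0,0,-0.02],"spin": 6.8}], gripper=-1, squeeze=10)

```text
time_s: 1.32
tcp_pos: [0.2725, -0.6145, 0.3545]
eef_rot: [179.5, -0.5, 168.7]
contact_force: [0.5, -0.4, -0.2]
gripper_width: 0.0601
```

>>> send_rows(motion=[{"travel": [-0.0083,0.039,0],"spin": 0},{"travel": [-0.0083,0.039,0],"spin": 0},{"travel": [-0.0083,0.039,0],"spin": 0},{"travel": [-0.0083,0.039,0],"spin": 0},{"travel": [-0.0083,0.039,0],"spin": 0}])

```text
time_s: 1.73
tcp_pos: [0.3529, -0.4342, 0.3592]
eef_rot: [179.8, -0.3, 167.5]
contact_force: [0.8, 0.6, -0.4]
gripper_width: 0.0266
```

>>> send_rows(motion=[{"travel": [-0.0083,0.039,0],"spin": 0},{"travel": [-0.0083,0.039,0],"spin": 0},{"travel": [-0.0083,0.039,0],"spin": 0},{"travel": [-0.0083,0.039,0],"spin": 0},{"travel": [-0.0083,0.039,0],"spin": 0}])

```text
time_s: 2.15
tcp_pos: [0.4367, -0.2436, 0.3611]
eef_rot: [179.8, -0.0, 167.5]
contact_force: [1.1, -0.6, -0.3]
gripper_width: 0.0003
```

>>> send_rows(motion=[{"travel": [0.002,0.039,0],"spin": -0.5},{"travel": [0.002,0.039,0],"spin": -0.5},{"travel": [0.002,0.039,0],"spin": -0.5},{"travel": [0.002,0.039,0],"spin": -0.5},{"travel": [0.002,0.039,0],"spin": -0.5}])

```text
time_s: 2.57
tcp_pos: [0.4666, -0.0409, 0.3628]
eef_rot: [179.8, 0.2, 170.1]
contact_force: [0.9, -0.8, -0.6]
gripper_width: 0.0005
```

>>> send_rows(motion=[{"travel": [-0.008,0.039,0],"spin": 0},{"travel": [-0.008,0.039,0],"spin": 0},{"travel": [-0.008,0.039,0],"spin": 0},{"travel": [-0.008,0.039,0],"spin": 0},{"travel": [-0.008,0.039,0],"spin": 0}])

```text
time_s: 2.98
tcp_pos: [0.5378, 0.1546, 0.3682]
eef_rot: [179.5, 0.5, 170.3]
contact_force: [0.9, -0.9, 0.5]
gripper_width: 0.0006
```

>>> send_rows(motion=[{"travel": [-0.038,0.004,0],"spin": 0},{"travel": [-0.038,0.004,0.01],"spin": 0},{"travel": [0,0,0.038],"spin": 0},{"travel": [0,0,0.035],"spin": 0},{"travel": [0,0,0.02],"spin": 0}])

```text
time_s: 3.4
tcp_pos: [0.6244, 0.1646, 0.2674]
eef_rot: [179.0, 1.1, 171.1]
contact_force: [0.1, -1.2, -0.6]
gripper_width: 0.0003
```

>>> send_rows(motion=[{"travel": [0.012,-0.012,0.012],"spin": 0},{"travel": [0,0,0.012],"spin": 0},{"travel": [0,0,0.008],"spin": 0},{"travel": [0,0,0.006],"spin": 0}])

```text
time_s: 3.73
tcp_pos: [0.6101, 0.1542, 0.2211]
eef_rot: [179.3, 0.8, 171.1]
contact_force: [1.5, -0.6, 4.0]
gripper_width: 0.0006
```

>>> send_rows(motion=[{"travel": [0.005,0,0.004],"spin": 0},{"travel": [0.005,0,0.004],"spin": 0},{"travel": [0.005,0,0.004],"spin": 0},{"travel": [0.005,0,0.004],"spin": 0},{"travel": [0.005,0,0.004],"spin": 0}])

```text
time_s: 4.15
tcp_pos: [0.5876, 0.1593, 0.2033]
eef_rot: [179.1, 1.3, 171.1]
contact_force: [0.7, -0.5, 3.5]
gripper_width: 0.0006
```

>>> send_rows(motion=[{"travel": [0.0045,0,0.0045],"spin": 0},{"travel": [0.0045,0,0.0045],"spin": 0},{"travel": [0.0045,0,0.0045],"spin": 0},{"travel": [0.0045,0,0.0045],"spin": 0},{"travel": [0.0045,0,0.0045],"spin": 0}])

```text
time_s: 4.57
tcp_pos: [0.563, 0.1641, 0.1794]
eef_rot: [179.0, 1.3, 171.1]
contact_force: [0.4, -0.1, 1.9]
gripper_width: 0.0003
```

>>> send_rows(motion=[{"travel": [0.004,0,0.0047],"spin": 0},{"travel": [0.004,0,0.0047],"spin": 0},{"travel": [0.004,0,0.0047],"spin": 0},{"travel": [0.004,0,0.0047],"spin": 0},{"travel": [0.004,0,0.0047],"spin": 0}])

```text
time_s: 4.98
tcp_pos: [0.5408, 0.168, 0.1521]
eef_rot: [179.0, 1.2, 171.1]
contact_force: [0.4, -0.7, 1.0]
gripper_width: 0.0003
```

>>> send_rows(motion=[{"travel": [0.0033,0,0.0052],"spin": 0},{"travel": [0.0033,0,0.0052],"spin": 0},{"travel": [0.0033,0,0.0052],"spin": 0},{"travel": [0.0033,0,0.0052],"spin": 0},{"travel": [0.0033,0,0.0052],"spin": 0}])

```text
time_s: 5.4
tcp_pos: [0.5233, 0.1711, 0.1225]
eef_rot: [179.1, 1.2, 171.1]
contact_force: [1.9, 0.1, 0.6]
gripper_width: 0.0006
```

>>> send_rows(motion=[{"travel": [0.0023,0,0.0055],"spin": 0},{"travel": [0.0023,0,0.0055],"spin": 0},{"travel": [0.0023,0,0.0055],"spin": 0},{"travel": [0.0023,0,0.0055],"spin": 0},{"travel": [0.0023,0,0.005],"spin": 0}])

```text
time_s: 5.82
tcp_pos: [0.5114, 0.1733, 0.0921]
eef_rot: [179.1, 1.2, 171.1]
contact_force: [2.0, -1.7, 0.5]
gripper_width: 0.0009
```

>>> send_rows(motion=[{"travel": [0.001,0,0.005],"spin": 0},{"travel": [0.001,0,0.005],"spin": 0},{"travel": [0.0005,0,0.004],"spin": 0},{"travel": [0,0,0.003],"spin": 0},{"travel": [0,0,0.003],"spin": 0}])

```text
time_s: 6.23
tcp_pos: [0.5077, 0.1738, 0.0688]
eef_rot: [179.1, 1.1, 171.1]
contact_force: [-1.1, 0.3, 1.7]
gripper_width: 0.0006
```

>>> send_rows(motion=[{"travel": [0,0,0.003],"spin": 0},{"travel": [0,0,0.002],"spin": 0},{"travel": [0,0,0.002],"spin": 0}])

```text
time_s: 6.48
tcp_pos: [0.5075, 0.1737, 0.0619]
eef_rot: [179.2, 1.1, 171.1]
contact_force: [-16.9, 0.1, 43.4]
gripper_width: 0.0
```

>>> send_rows(motion=[{"travel": [0,0,-0.01],"spin": 0},{"travel": [-0.01,0,-0.04],"spin": 0},{"travel": [-0.02,0,-0.041],"spin": 0},{"travel": [-0.02,0,-0.041],"spin": 0},{"travel": [-0.02,0,-0.041],"spin": 0}], gripper=1)

```text
time_s: 6.9
tcp_pos: [0.5645, 0.1584, 0.2259]
eef_rot: [179.9, 0.2, 171.2]
contact_force: [0.8, 0.4, -1.6]
gripper_width: 0.0284
```

>>> send_rows(motion=[{"travel": [0,0,-0.03],"spin": 0},{"travel": [0,0,-0.01],"spin": 0},{"travel": [0,0,0],"spin": 0}])

```text
time_s: 7.15
tcp_pos: [0.5707, 0.1581, 0.2767]
eef_rot: [179.5, 0.9, 171.1]
contact_force: [0.5, 0.1, -0.3]
gripper_width: 0.0483
```

```bash
python3 - <<'E'
from h import *
np.set_printoptions(precision=4,suppress=True)
s=r.get_state(); C=cam("wrist"); im,d=r.capture("wrist"); cv2.imwrite("pics/w1.png",im); np.save("w1.npy",d)
print(s["tcp_pos"],s["eef_rot"],C[1],C[2][:,2])
for t in ["stop_corner","lid_front","lid_hinge","long_strip","short_strip"]:
    print(t,[(round(x["conf"],2),c2w("wrist",x["at"],C)) for x in r.pinpoint("wrist",t)[:3]])
im2,d2=r.capture("top"); P=cloud("top",d2); cv2.imwrite("pics/t1.png",im2)
for t in ["stop_corner","lid_hinge"]:
    print(t,[(round(x["conf"],2),c2w("top",x["at"])) for x in r.pinpoint("top",t)[:2]])
np.savez("w1c.npz",o=C[1],M=C[2])
P=cloud("wrist",d,C); k=(P[...,2]>.055)&(P[...,2]<.072); print("z board",np.percentile(P[k][:,2],[5,25,50,75,95]))
Q=P[k]; A=np.c_[Q[:,:2],np.ones(len(Q))]; print("tilt",np.linalg.lstsq(A,Q[:,2],rcond=None)[0])
E
```

```text
[0.5707 0.1581 0.2767] [179.5158   0.9081 171.0893] [0.4926 0.1693 0.4348] [ 0.2957 -0.0385 -0.9545]
stop_corner [(0.75, array([0.6528, 0.2397, 0.0629])), (0.36, array([ 0.5318, -0.1404,  0.0016]))]
lid_front [(0.88, array([0.4758, 0.1714, 0.0611]))]
lid_hinge [(0.6, array([0.6713, 0.1361, 0.0521]))]
long_strip [(0.81, array([0.6506, 0.1557, 0.0625]))]
short_strip [(0.75, array([0.6077, 0.2573, 0.0612]))]
stop_corner [(0.75, array([0.6547, 0.2396, 0.0671])), (0.39, array([0.4739, 0.172 , 0.0664]))]
lid_hinge [(0.84, array([0.671 , 0.1399, 0.0486]))]
z board [0.0619 0.0627 0.0632 0.0638 0.0683]
tilt [0.0071 0.0022 0.0592]
```

View pics/w1.png

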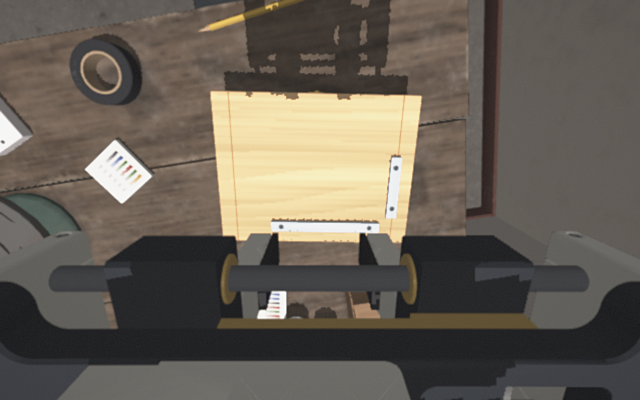

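The lid is shut: the board height is uniform at 63 mm. The long strip is at px (325,227) and the short strip at (394,187). Next I'll fit the strip faces.

```bash
python3 - <<'E'
from h import *
np.set_printoptions(precision=4,suppress=True)
im=cv2.imread("pics/w1.png"); z=np.load("w1c.npz"); c=cam("wrist"); C=(c[0],z["o"],z["M"],c[3])
hsv=cv2.cvtColor(im,cv2.COLOR_BGR2HSV); m=((hsv[...,1]<50)&(hsv[...,2]>150)).astype(np.uint8)
m[:150]=0; m[236:]=0; m[:,:262]=0; m[:,407:]=0
n,l,st,ce=cv2.connectedComponentsWithStats(m)
for i in range(1,n):
    if st[i,4]<150: continue
    v,u=np.nonzero(l==i); q=np.array([p2w("wrist",a,b,z=.069,C=C)[:2] for a,b in zip(u,v)])
    print(st[i],cv2.minAreaRect((q*1000).astype(np.float32)))
    # lid-frame extents for yaw -10.2
    for y in (-9.5,-10.2,-11): 
        t=np.radians(y); e=np.array([[np.cos(t),np.sin(t)],[-np.sin(t),np.cos(t)]]); w=q@e.T; print(y,np.percentile(w,[1,50,99],axis=0).T.ravel())
E
```

```text
[385 157  18  62 692] ((606.4990234375, 255.50042724609375), (15.985383987426758, 84.23280334472656), 79.75028228759766)
-9.5 [0.514  0.5539 0.598  0.3442 0.352  0.3597]
-10.2 [0.5097 0.5496 0.5936 0.3511 0.3587 0.3663]
-11 [0.5047 0.5445 0.5885 0.3587 0.3663 0.374 ]
[ 270  221  110   13 1095] ((646.4922485351562, 156.72230529785156), (150.92518615722656, 15.570281028747559), 79.5006103515625)
-9.5 [0.6044 0.6118 0.6195 0.1874 0.2631 0.3353]
-10.2 [0.6011 0.6085 0.6162 0.1948 0.2705 0.3427]
-11 [0.5969 0.6048 0.6127 0.2032 0.2789 0.3511]
```

>>> send_rows(motion=[{"travel": [0.0013,-0.039,0],"spin": 0},{"travel": [0.0013,-0.039,0],"spin": 0},{"travel": [0.0013,-0.039,0],"spin": 0},{"travel": [0.0013,-0.039,0],"spin": 0},{"travel": [0.0013,-0.039,0],"spin": 0}], gripper=1)

```text
time_s: 8.02
tcp_pos: [0.532, -0.0334, 0.2679]
eef_rot: [179.9, 0.4, 171.8]
contact_force: [1.0, 0.3, 0.0]
gripper_width: 0.0874
```

>>> send_rows(motion=[{"travel": [0.0013,-0.039,0],"spin": 0},{"travel": [0.0013,-0.039,0],"spin": 0},{"travel": [0.0013,-0.039,0],"spin": 0},{"travel": [0.0013,-0.039,0],"spin": 0},{"travel": [0.0013,-0.039,0],"spin": 0}])

```text
time_s: 8.43
tcp_pos: [0.4936, -0.2334, 0.2667]
eef_rot: [179.9, 0.4, 172.0]
contact_force: [1.2, 0.6, -0.6]
gripper_width: 0.0873
```

>>> send_rows(motion=[{"travel": [0,-0.03,0],"spin": -6},{"travel": [0,0,0.01],"spin": -6},{"travel": [0,0,0.01],"spin": -6},{"travel": [0,0,0.01],"spin": -6},{"travel": [0,0,0],"spin": -6}])

```text
time_s: 8.85
tcp_pos: [0.4856, -0.2731, 0.2336]
eef_rot: [-179.9, 0.2, -157.5]
contact_force: [-0.8, 0.6, 0.0]
gripper_width: 0.0875
```

```bash
python3 - <<'E'
from h import *
np.set_printoptions(precision=4,suppress=True)
s=r.get_state(); C=cam("wrist"); im,d=r.capture("wrist"); cv2.imwrite("pics/w2.png",im)
print(s["tcp_pos"],s["eef_rot"],s["gripper_width"])
for t in ["plaque"]:
    print(t,[(round(x["conf"],2),c2w("wrist",x["at"],C)) for x in r.pinpoint("wrist",t)[:3]])
m=(im.min(2)>150).astype(np.uint8); n,l,st,ce=cv2.connectedComponentsWithStats(m)
for i in range(1,n):
    if st[i,4]<800: continue
    v,u=np.nonzero(l==i)
    q=np.array([p2w("wrist",a,b,z=.018,C=C)[:2] for a,b in zip(u,v)]); print(st[i],cv2.minAreaRect((q*1000).astype(np.float32)))
P=cloud("wrist",d,C); k=im.min(2)>150
print("z", [np.median(P[l==i][:,2]) for i in range(1,n) if st[i,4]>=800])
E
```

```text
[ 0.4856 -0.2731  0.2336] [-179.9385    0.205  -157.5223] 0.08754594861375385
plaque [(0.84, array([ 0.427 , -0.2869, -0.0026])), (0.73, array([ 0.4381, -0.6807, -0.0026])), (0.65, array([ 0.5397, -0.5253, -0.0021]))]
[  61   78  122  119 6554] ((541.1796264648438, -524.488525390625), (135.51510620117188, 81.04985046386719), 60.559513092041016)
[ 300   84   48   84 3779] ((426.9139709472656, -291.06732177734375), (101.46336364746094, 58.94163131713867), 21.184993743896484)
[ 176  191  156   73 5781] ((592.199462890625, -327.58367919921875), (109.50272369384766, 218.33384704589844), 22.389190673828125)
[ 364  212   51   51 1669] ((531.8555908203125, -144.08926391601562), (71.14395141601562, 70.46287536621094), 29.800024032592773)
z [np.float64(0.024417460147081238), np.float64(0.01913874088088585), np.float64(0.0905443421250205), np.float64(0.00971427070002756)]
```

View pics/w2.png

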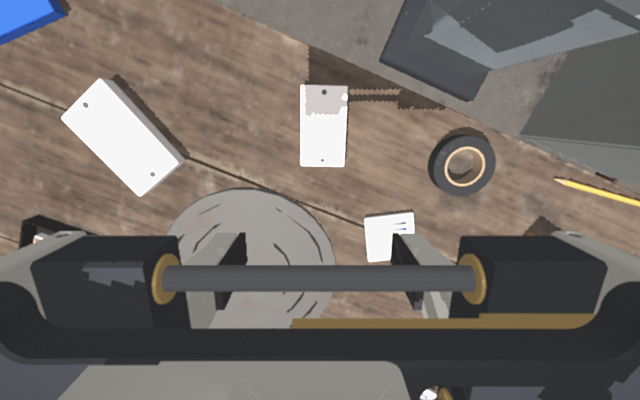

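```bash
python3 - <<'E'
from h import *
d=np.load("top0.npy"); P=cloud("top",d); Q=P[150:225,300:385].reshape(-1,3)
k=(Q[:,2]>.05)&(Q[:,2]<.2)&(abs(Q[:,0]-.6)<.15)
q=Q[k]; c,rad=cv2.minEnclosingCircle(q[:,:2].astype(np.float32)); print(c,rad,np.percentile(q[:,2],[5,50,95]),q.min(0),q.max(0))
a=np.radians(21.2); e=np.array([np.cos(a),np.sin(a)]); n=np.array([-e[1],e[0]])
for off in (0,-.01,-.015):
    t=np.array([.427,-.291])+off*e
    rel=(q[:,:2]-t); u=rel@e; v=rel@n; m=abs(v)<.105; print(off,t,"min ahead gap",u[m].min() if m.any() else None)
s=r.get_state(); t=np.array([.427-.0093,-.291-.0036])-s["tcp_pos"][:2]; th=np.radians(s["eef_rot"][2]); print("tx,ty to go",t@[np.cos(th),np.sin(th)],t@[np.sin(th),-np.cos(th)])
E
```

```text
(0.6181229948997498, -0.3119816184043884) 0.10579977929592133 [0.08435722 0.09091059 0.09741692] [ 0.51525059 -0.41705076  0.0775868 ] [ 0.72224073 -0.20657356  0.10614386]
0 [ 0.427 -0.291] min ahead gap 0.06614632249219266
-0.01 [ 0.41767676 -0.29461625] min ahead gap 0.07614632249219265
-0.015 [ 0.41301514 -0.29642437] min ahead gap 0.08114632249219264
tx,ty to go 0.07175050819485988 0.00629166359149565
```

>>> send_rows(motion=[{"travel": [0.031,0.003,0],"spin": 1.3},{"travel": [0.03,0.003,0.02],"spin": 0},{"travel": [0,0,0.04],"spin": 0},{"travel": [0,0,0.03],"spin": 0},{"travel": [0,0,0.01],"spin": 0}])

```text
time_s: 9.37
tcp_pos: [0.4303, -0.2916, 0.1369]
eef_rot: [-179.4, 0.8, -160.1]
contact_force: [-0.6, -0.4, 0.3]
gripper_width: 0.0877
```

>>> send_rows(motion=[{"travel": [0,0,0],"spin": 0}])

```text
time_s: 9.45
tcp_pos: [0.4289, -0.2911, 0.1348]
eef_rot: [-179.5, 0.6, -160.4]
contact_force: [0.2, -0.6, 0.9]
gripper_width: 0.0877
```

>>> send_rows(motion=[{"travel": [0.001,0,0.04],"spin": -1.5},{"travel": [0.001,0,0.035],"spin": 0},{"travel": [0,0,0.02],"spin": 0},{"travel": [0,0,0.01],"spin": 0},{"travel": [0,0,0.004],"spin": 0}])

```text
time_s: 9.87
tcp_pos: [0.4352, -0.2936, 0.0286]
eef_rot: [-179.1, 1.1, -159.5]
contact_force: [0.3, 0.4, 1.3]
gripper_width: 0.0877
```

>>> send_rows(motion=[{"travel": [0,0,0.002],"spin": 0},{"travel": [0,0,0],"spin": 0}])

```text
time_s: 10.03
tcp_pos: [0.4364, -0.2936, 0.027]
eef_rot: [-179.1, 1.1, -159.6]
contact_force: [0.5, 0.5, 0.2]
gripper_width: 0.0873
```

>>> send_rows(motion=[{"travel": [0.004,0.003,-0.02],"spin": -0.4},{"travel": [0.004,0.003,-0.02],"spin": -0.4},{"travel": [0,0,-0.01],"spin": 0},{"travel": [0,0,-0.004],"spin": 0},{"travel": [0,0,0],"spin": 0}])

```text
time_s: 10.45
tcp_pos: [0.4289, -0.2909, 0.0886]
eef_rot: [-178.8, 1.4, -158.9]
contact_force: [-0.2, 0.2, -1.2]
gripper_width: 0.0876
```

>>> send_rows(motion=[{"travel": [0,0,0.003],"spin": 0},{"travel": [0,0,0.006],"spin": 0},{"travel": [0,0,0.009],"spin": 0},{"travel": [0,0,0.01],"spin": 0},{"travel": [0,0,0.01],"spin": 0}])

```text
time_s: 10.87
tcp_pos: [0.432, -0.2918, 0.0494]
eef_rot: [-178.6, 1.7, -159.0]
contact_force: [-0.1, 0.3, -0.8]
gripper_width: 0.0875
```

>>> send_rows(motion=[{"travel": [0.018,0.025,-0.01],"spin": 0},{"travel": [0.018,0.025,0],"spin": 0}])

```text
time_s: 11.03
tcp_pos: [0.3806, -0.2586, 0.0501]
eef_rot: [-178.8, 1.2, -159.0]
contact_force: [-0.0, -0.1, 0.3]
gripper_width: 0.088
```

>>> send_rows(motion=[{"travel": [0,0,0],"spin": 0},{"travel": [0,0,0],"spin": 0}])

```text
time_s: 11.2
tcp_pos: [0.3728, -0.2558, 0.0458]
eef_rot: [-179.2, 0.7, -159.1]
contact_force: [1.7, 0.0, 1.0]
gripper_width: 0.0875
```

>>> send_rows(motion=[{"travel": [-0.018,-0.025,0],"spin": 0},{"travel": [-0.018,-0.025,0],"spin": 0}])

```text
time_s: 11.37
tcp_pos: [0.4183, -0.2874, 0.0442]
eef_rot: [-179.5, 0.4, -159.1]
contact_force: [1.4, -0.0, 0.1]
gripper_width: 0.0875
```

>>> send_rows(motion=[{"travel": [0,0,0],"spin": 0},{"travel": [0,0,0],"spin": 0}])

```text
time_s: 11.53
tcp_pos: [0.4228, -0.29, 0.0419]
eef_rot: [-179.5, 0.4, -159.1]
contact_force: [-0.5, -0.5, -0.5]
gripper_width: 0.0877
```

>>> send_rows(motion=[{"travel": [-0.003,-0.002,0.008],"spin": 0},{"travel": [0,0,0.008],"spin": 0},{"travel": [0,0,0.006],"spin": 0},{"travel": [0,0,0.004],"spin": 0},{"travel": [0,0,0.002],"spin": 0}])

```text
time_s: 11.95
tcp_pos: [0.4249, -0.2905, 0.0084]
eef_rot: [-179.6, 0.2, -159.2]
contact_force: [-0.2, 0.0, -0.9]
gripper_width: 0.0876
```

>>> send_rows(motion=[{"travel": [0,0,0.001],"spin": 0}])

```text
time_s: 12.03
tcp_pos: [0.4242, -0.2902, 0.0066]
eef_rot: [-179.7, 0.1, -159.1]
contact_force: [-0.6, -1.1, -0.1]
gripper_width: 0.0879
```

>>> send_rows(motion=[{"travel": [-0.001,0,-0.003],"spin": 0},{"travel": [-0.001,0,-0.001],"spin": 0},{"travel": [0,0,0],"spin": 0}])

```text
time_s: 12.28
tcp_pos: [0.4256, -0.2891, 0.0109]
eef_rot: [-179.7, 0.1, -159.1]
contact_force: [0.0, 0.6, 0.4]
gripper_width: 0.0871
```

>>> send_rows(motion=[{"travel": [0,-0.001,0.001],"spin": 0},{"travel": [0,0,0],"spin": 0},{"travel": [0,0,0],"spin": 0},{"travel": [0,0,0],"spin": 0},{"travel": [0,0,0],"spin": 0}], gripper=-1, squeeze=30)

```text
time_s: 12.7
tcp_pos: [0.4272, -0.2904, 0.0114]
eef_rot: [-179.6, 0.2, -159.1]
contact_force: [1.0, -1.9, -0.5]
gripper_width: 0.06
```

>>> send_rows(motion=[{"travel": [0,0,0],"spin": 0},{"travel": [0,0,0],"spin": 0},{"travel": [0,0,0],"spin": 0}])

```text
time_s: 12.95
tcp_pos: [0.4273, -0.2904, 0.0114]
eef_rot: [-179.6, 0.3, -159.1]
contact_force: [0.7, -0.7, -0.5]
gripper_width: 0.0574
```

>>> send_rows(motion=[{"travel": [0,0,-0.005],"spin": 0},{"travel": [0,0,-0.015],"spin": 0},{"travel": [0,0,-0.03],"spin": 0},{"travel": [0,0,-0.035],"spin": 0},{"travel": [0,0,-0.035],"spin": 0}])

```text
time_s: 13.37
tcp_pos: [0.419, -0.2874, 0.1271]
eef_rot: [179.6, -0.7, -159.3]
contact_force: [1.8, 0.8, -2.6]
gripper_width: 0.0574
```

>>> send_rows(motion=[{"travel": [0,0,-0.03],"spin": -6.5},{"travel": [0,0,-0.02],"spin": -6.5},{"travel": [0,0,-0.01],"spin": -6.5},{"travel": [0,0,0],"spin": -6.5},{"travel": [0,0,0],"spin": -6.5}])

```text
time_s: 13.78
tcp_pos: [0.4207, -0.2878, 0.1999]
eef_rot: [179.9, -0.2, -125.6]
contact_force: [-0.3, -0.9, -3.4]
gripper_width: 0.0576
```

>>> send_rows(motion=[{"travel": [0,0,0],"spin": -6.5},{"travel": [0,0,0],"spin": -6.5},{"travel": [0,0,0],"spin": -6.5},{"travel": [0,0,0],"spin": -5},{"travel": [0,0,0],"spin": 0}])

```text
time_s: 14.2
tcp_pos: [0.4184, -0.2866, 0.2011]
eef_rot: [179.8, 0.0, -99.5]
contact_force: [-1.3, 0.4, -3.2]
gripper_width: 0.0574
```

>>> send_rows(motion=[{"travel": [-0.02,-0.004,0],"spin": 0},{"travel": [-0.038,-0.008,0],"spin": 0},{"travel": [-0.038,-0.008,0],"spin": 0},{"travel": [-0.038,-0.008,0],"spin": 0},{"travel": [-0.038,-0.008,0],"spin": 0}])

```text
time_s: 14.62
tcp_pos: [0.4808, -0.1227, 0.2004]
eef_rot: [179.6, -0.0, -101.1]
contact_force: [1.4, -1.2, -2.6]
gripper_width: 0.0573
```

>>> send_rows(motion=[{"travel": [-0.038,-0.008,0],"spin": 0},{"travel": [-0.038,-0.008,0],"spin": 0},{"travel": [-0.038,-0.008,0],"spin": 0},{"travel": [-0.038,-0.008,0],"spin": 0},{"travel": [-0.038,-0.008,0],"spin": 0}])

```text
time_s: 15.03
tcp_pos: [0.5573, 0.0649, 0.2008]
eef_rot: [179.5, -0.0, -102.1]
contact_force: [1.1, -0.7, -3.4]
gripper_width: 0.0574
```

>>> send_rows(motion=[{"travel": [-0.038,-0.008,0],"spin": 0},{"travel": [-0.025,-0.005,0],"spin": 0},{"travel": [-0.01,0,0],"spin": 0},{"travel": [0,0,0],"spin": 0}])

```text
time_s: 15.37
tcp_pos: [0.5872, 0.1442, 0.199]
eef_rot: [179.4, -0.0, -102.6]
contact_force: [0.0, -1.0, -2.7]
gripper_width: 0.0573
```

>>> send_rows(motion=[{"travel": [-0.02,-0.002,0],"spin": -1.2},{"travel": [-0.02,-0.002,0],"spin": -1.1},{"travel": [0,0,0.01],"spin": 0},{"travel": [0,0,0.02],"spin": 0},{"travel": [0,0,0.02],"spin": 0}])

```text
time_s: 15.78
tcp_pos: [0.6003, 0.1843, 0.1512]
eef_rot: [179.6, 0.1, -100.6]
contact_force: [-1.5, 0.4, -3.3]
gripper_width: 0.0573
```

>>> send_rows(motion=[{"travel": [0,0,0.02],"spin": 0},{"travel": [0,0,0.015],"spin": 0},{"travel": [0,0,0.006],"spin": 0},{"travel": [0,0,0],"spin": 0},{"travel": [0,0,0],"spin": 0}])

```text
time_s: 16.2
tcp_pos: [0.5964, 0.1808, 0.1037]
eef_rot: [179.2, -0.2, -101.0]
contact_force: [0.3, -1.0, -1.5]
gripper_width: 0.0574
```

```bash
python3 - <<'E'
from h import *
s=r.get_state(); C=cam("wrist"); im,d=r.capture("wrist"); a,_=r.capture("scene"); b,_=r.capture("top")
print(s["tcp_pos"],s["eef_rot"],s["contact_force"])
cv2.imwrite("pics/c3.png",np.vstack([im,np.hstack([cv2.resize(a[130:230,160:320],(320,200)),cv2.resize(b[150:250,170:330],(320,200))])])); cv2.imwrite("pics/w3.png",im)
E
```

```text
[0.59636209 0.18077313 0.10370231] [ 1.79187633e+02 -1.70196766e-01 -1.01043325e+02] [ 0.32772663 -0.9521923  -1.48900571]
```

View pics/c3.png

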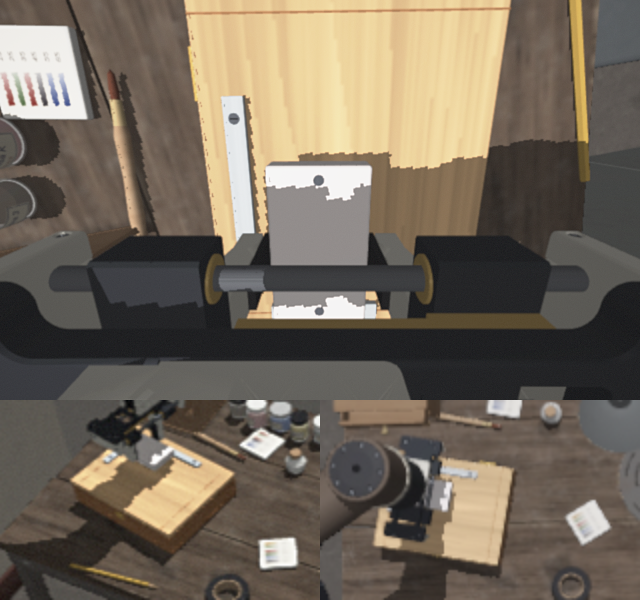

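>>> send_rows(motion=[{"travel": [0,0,0.004],"spin": -0.6},{"travel": [0,0,0.007],"spin": 0},{"travel": [0,0,0.007],"spin": 0},{"travel": [0,0,0.005],"spin": 0},{"travel": [0,0,0.002],"spin": 0}])

```text
time_s: 16.77
tcp_pos: [0.5986, 0.1825, 0.0811]
eef_rot: [179.6, 0.2, -100.3]
contact_force: [0.0, 0.3, -2.4]
gripper_width: 0.0575
```

>>> send_rows(motion=[{"travel": [0,0,0.002],"spin": 0},{"travel": [0,0,0.001],"spin": 0}])

```text
time_s: 16.93
tcp_pos: [0.5982, 0.1823, 0.0769]
eef_rot: [179.5, 0.1, -100.3]
contact_force: [0.1, 0.3, -1.3]
gripper_width: 0.0574
```

>>> send_rows(motion=[{"travel": [0,0,0.001],"spin": 0},{"travel": [0,0,0.0015],"spin": 0}])

```text
time_s: 17.1
tcp_pos: [0.5982, 0.1823, 0.074]
eef_rot: [179.5, 0.1, -100.3]
contact_force: [0.4, -0.0, -2.3]
gripper_width: 0.0576
```

>>> send_rows(motion=[{"travel": [0,0,0.0015],"spin": 0}])

```text
time_s: 17.18
tcp_pos: [0.5982, 0.1823, 0.0736]
eef_rot: [179.5, 0.1, -100.3]
contact_force: [-10.1, -0.9, 19.5]
gripper_width: 0.0576
```

>>> send_rows(motion=[{"travel": [0,-0.003,0],"spin": 0},{"travel": [0,-0.004,0],"spin": 0},{"travel": [0,-0.004,0],"spin": 0},{"travel": [0,-0.003,0],"spin": 0}])

```text
time_s: 17.52
tcp_pos: [0.613, 0.1802, 0.0749]
eef_rot: [179.6, 0.2, -100.3]
contact_force: [0.2, -1.0, -2.3]
gripper_width: 0.0576
```

>>> send_rows(motion=[{"travel": [-0.003,0,0.001],"spin": 0},{"travel": [-0.004,0,0.0005],"spin": 0},{"travel": [-0.004,0,0.0005],"spin": 0}])

```text
time_s: 17.77
tcp_pos: [0.6159, 0.1888, 0.0737]
eef_rot: [179.6, -0.0, -100.3]
contact_force: [-5.5, -7.1, 6.7]
gripper_width: 0.0576
```

>>> send_rows(motion=[{"travel": [-0.002,0,0.0005],"spin": 0},{"travel": [-0.001,0,0.0005],"spin": 0}])

```text
time_s: 17.93
tcp_pos: [0.6161, 0.1901, 0.0738]
eef_rot: [179.5, -0.3, -100.3]
contact_force: [-2.2, -5.3, 5.7]
gripper_width: 0.0577
```

>>> send_rows(motion=[{"travel": [-0.003,0,0],"spin": 0},{"travel": [-0.003,0,0],"spin": 0},{"travel": [-0.003,0,0],"spin": 0}])

```text
time_s: 18.18
tcp_pos: [0.6172, 0.1969, 0.0739]
eef_rot: [179.5, -0.5, -100.4]
contact_force: [1.0, -18.5, 3.3]
gripper_width: 0.0577
```

>>> send_rows(motion=[{"travel": [-0.002,0,0],"spin": 0}])

```text
time_s: 18.27
tcp_pos: [0.6172, 0.1968, 0.0739]
eef_rot: [179.4, -0.7, -100.4]
contact_force: [-0.2, -12.5, 3.5]
gripper_width: 0.0574
```

>>> send_rows(motion=[{"travel": [-0.001,-0.001,0],"spin": 0},{"travel": [-0.001,-0.0015,0],"spin": 0}])

```text
time_s: 18.43
tcp_pos: [0.6175, 0.1965, 0.074]
eef_rot: [179.1, -1.0, -100.4]
contact_force: [-10.8, -1.3, 10.1]
gripper_width: 0.0576
```

>>> send_rows(motion=[{"travel": [-0.0015,-0.002,0],"spin": 0}])

```text
time_s: 18.52
tcp_pos: [0.6175, 0.1966, 0.074]
eef_rot: [178.9, -1.2, -100.4]
contact_force: [-11.8, -4.5, 10.3]
gripper_width: 0.0574
```

>>> send_rows(motion=[{"travel": [0.001,0.001,0],"spin": 0},{"travel": [0,0,0],"spin": 0}])

```text
time_s: 18.68
tcp_pos: [0.6167, 0.1968, 0.0746]
eef_rot: [179.0, -1.2, -100.3]
contact_force: [-1.2, -1.5, 0.1]
gripper_width: 0.0575
```

>>> send_rows(motion=[{"travel": [0.01,0.01,-0.001],"spin": 0},{"travel": [0.008,0.008,0],"spin": 0}])

```text
time_s: 18.85
tcp_pos: [0.597, 0.1841, 0.0753]
eef_rot: [179.0, -1.1, -100.3]
contact_force: [-1.1, -0.8, -2.5]
gripper_width: 0.0572
```

>>> send_rows(motion=[{"travel": [0,0,0],"spin": 0},{"travel": [0,0,0],"spin": 0}])

```text
time_s: 19.02
tcp_pos: [0.5952, 0.1835, 0.0749]
eef_rot: [179.0, -1.1, -100.3]
contact_force: [0.3, 0.3, -1.8]
gripper_width: 0.0579
```

>>> send_rows(motion=[{"travel": [0,0,-0.015],"spin": 0},{"travel": [0.007,0.007,-0.015],"spin": 0},{"travel": [0.007,0.007,0],"spin": 0},{"travel": [0.007,0.007,0],"spin": 0},{"travel": [0.004,0.004,0],"spin": 0}])

```text
time_s: 19.43
tcp_pos: [0.5663, 0.1644, 0.1042]
eef_rot: [178.9, -1.1, -100.3]
contact_force: [-0.2, 0.2, -2.1]
gripper_width: 0.0577
```

>>> send_rows(motion=[{"travel": [0,0,0],"spin": 0}])

```text
time_s: 19.52
tcp_pos: [0.5648, 0.1636, 0.1036]
eef_rot: [178.9, -1.1, -100.3]
contact_force: [0.0, -0.8, -3.2]
gripper_width: 0.0576
```

>>> send_rows(motion=[{"travel": [-0.022,-0.022,0],"spin": 0}])

```text
time_s: 19.6
tcp_pos: [0.5862, 0.1786, 0.1024]
eef_rot: [178.7, -1.2, -100.4]
contact_force: [-0.9, 0.3, -3.6]
gripper_width: 0.0577
```

>>> send_rows(motion=[{"travel": [0,0,0],"spin": 0},{"travel": [0,0,0],"spin": 0}])

```text
time_s: 19.77
tcp_pos: [0.5893, 0.1807, 0.1009]
eef_rot: [178.7, -1.2, -100.3]
contact_force: [-1.4, -0.1, -2.9]
gripper_width: 0.0576
```

>>> send_rows(motion=[{"travel": [0,0,-0.03],"spin": 0},{"travel": [0,0,-0.035],"spin": 0}])

```text
time_s: 19.93
tcp_pos: [0.5867, 0.1798, 0.1577]
eef_rot: [178.0, -1.8, -100.4]
contact_force: [0.6, 0.3, -1.9]
gripper_width: 0.0576
```

>>> send_rows(motion=[{"travel": [0,0,0],"spin": 0},{"travel": [0,0,0],"spin": 0}])

```text
time_s: 20.1
tcp_pos: [0.5897, 0.1811, 0.1633]
eef_rot: [178.4, -1.5, -100.3]
contact_force: [-1.0, 0.4, -4.3]
gripper_width: 0.0575
```

>>> send_rows(motion=[{"travel": [0.02,0.035,0],"spin": 0},{"travel": [0.02,0.035,0],"spin": 0}])

```text
time_s: 20.27
tcp_pos: [0.5176, 0.156, 0.1631]
eef_rot: [178.5, -1.6, -100.4]
contact_force: [-1.1, 0.8, -3.1]
gripper_width: 0.0573
```

>>> send_rows(motion=[{"travel": [0,0,0],"spin": 0},{"travel": [0,0,0],"spin": 0}])

```text
time_s: 20.43
tcp_pos: [0.5101, 0.1524, 0.1614]
eef_rot: [178.2, -1.7, -100.4]
contact_force: [0.5, -0.4, -2.8]
gripper_width: 0.0572
```

>>> send_rows(motion=[{"travel": [-0.02,-0.035,0],"spin": 0},{"travel": [-0.02,-0.035,0],"spin": 0}])

```text
time_s: 20.6
tcp_pos: [0.5795, 0.1761, 0.1577]
eef_rot: [178.0, -1.8, -100.3]
contact_force: [1.9, 0.9, -1.5]
gripper_width: 0.0574
```

>>> send_rows(motion=[{"travel": [0,0,0],"spin": 0},{"travel": [0,0,0],"spin": 0}])

```text
time_s: 20.77
tcp_pos: [0.5851, 0.1779, 0.1542]
eef_rot: [178.0, -1.9, -100.3]
contact_force: [-0.6, 0.2, -2.6]
gripper_width: 0.0574
```

>>> send_rows(motion=[{"travel": [0,0,0.04],"spin": 0},{"travel": [0,0,0.02],"spin": 0},{"travel": [0,0,0.008],"spin": 0},{"travel": [0,0,0.002],"spin": 0},{"travel": [0,0,0],"spin": 0}])

```text
time_s: 21.18
tcp_pos: [0.5838, 0.1762, 0.0802]
eef_rot: [178.0, -1.9, -100.4]
contact_force: [-0.0, -0.5, -2.0]
gripper_width: 0.0576
```

>>> send_rows(motion=[{"travel": [0,0,-0.005],"spin": 0},{"travel": [0,0,-0.012],"spin": 0},{"travel": [0,0,-0.02],"spin": 0},{"travel": [0,0,-0.03],"spin": 0},{"travel": [0,0,0],"spin": 0}])

```text
time_s: 21.6
tcp_pos: [0.5879, 0.1784, 0.1553]
eef_rot: [178.2, -1.9, -100.3]
contact_force: [2.5, 0.7, -1.3]
gripper_width: 0.0573
```

>>> send_rows(motion=[{"travel": [0,0,0.04],"spin": 0},{"travel": [0,0,0.02],"spin": 0},{"travel": [0,0,0.008],"spin": 0},{"travel": [0,0,0.002],"spin": 0},{"travel": [0,0,0],"spin": 0}])

```text
time_s: 22.02
tcp_pos: [0.5922, 0.1804, 0.0974]
eef_rot: [179.2, -1.0, -100.2]
contact_force: [0.5, 0.1, -2.1]
gripper_width: 0.0576
```

>>> send_rows(motion=[{"travel": [0,0,-0.005],"spin": 0},{"travel": [0,0,-0.012],"spin": 0},{"travel": [0,0,-0.02],"spin": 0},{"travel": [0,0,-0.03],"spin": 0},{"travel": [0,0,0],"spin": 0}])

```text
time_s: 22.43
tcp_pos: [0.5951, 0.1817, 0.1732]
eef_rot: [179.4, -1.0, -100.1]
contact_force: [1.1, 1.4, -1.4]
gripper_width: 0.0576
```

>>> send_rows(motion=[{"travel": [0,0,0.04],"spin": 0},{"travel": [0,0,0.02],"spin": 0},{"travel": [0,0,0.008],"spin": 0},{"travel": [0,0,0.002],"spin": 0},{"travel": [0,0,0],"spin": 0}])

```text
time_s: 22.85
tcp_pos: [0.6005, 0.1839, 0.1139]
eef_rot: [-179.7, -0.3, -100.1]
contact_force: [-1.0, 0.0, -1.9]
gripper_width: 0.0577
```

>>> send_rows(motion=[{"travel": [0,0,0.008],"spin": 0.2},{"travel": [0,0,0.01],"spin": 0},{"travel": [0,0,0.008],"spin": 0},{"travel": [0,0,0.006],"spin": 0},{"travel": [0,0,0.002],"spin": 0}])

```text
time_s: 23.27
tcp_pos: [0.603, 0.1849, 0.081]
eef_rot: [-179.5, -0.2, -100.2]
contact_force: [0.0, 0.3, -3.3]
gripper_width: 0.0578
```

>>> send_rows(motion=[{"travel": [0,0,0.001],"spin": 0}])

```text
time_s: 23.35
tcp_pos: [0.6027, 0.1847, 0.0792]
eef_rot: [-179.5, -0.2, -100.2]
contact_force: [-0.4, -0.3, -2.0]
gripper_width: 0.0573
```

>>> send_rows(motion=[{"travel": [-0.003,-0.002,0.0015],"spin": 0},{"travel": [-0.004,-0.004,0.001],"spin": 0},{"travel": [-0.003,-0.003,0.001],"spin": 0},{"travel": [-0.001,-0.001,0],"spin": 0}])

```text
time_s: 23.68
tcp_pos: [0.6157, 0.1945, 0.0754]
eef_rot: [-179.5, -0.2, -100.2]
contact_force: [0.6, -0.2, -2.2]
gripper_width: 0.0575
```

>>> send_rows(motion=[{"travel": [0,0,0.001],"spin": 0}])

```text
time_s: 23.77
tcp_pos: [0.6165, 0.195, 0.0746]
eef_rot: [-179.5, -0.2, -100.2]
contact_force: [-1.0, -0.5, -2.0]
gripper_width: 0.0575
```

Almost home. Next I'll set the plaque down, then push into both strips.

>>> send_rows(motion=[{"travel": [0,0,0.0012],"spin": 0},{"travel": [0,0,0.001],"spin": 0}])

```text
time_s: 23.93
tcp_pos: [0.6168, 0.1952, 0.0734]
eef_rot: [-179.4, -0.2, -100.2]
contact_force: [-6.6, -0.0, 11.9]
gripper_width: 0.0573
```

>>> send_rows(motion=[{"travel": [-0.002,-0.001,0],"spin": 0},{"travel": [-0.002,-0.001,0],"spin": 0}])

```text
time_s: 24.1
tcp_pos: [0.6172, 0.1968, 0.0736]
eef_rot: [-179.7, -0.4, -100.3]
contact_force: [-2.7, -7.5, 1.0]
gripper_width: 0.0574
```

>>> send_rows(motion=[{"travel": [-0.0015,-0.0015,0],"spin": 0}])

```text
time_s: 24.18
tcp_pos: [0.6173, 0.1967, 0.0735]
eef_rot: [-179.8, -0.6, -100.3]
contact_force: [-10.9, -2.3, 6.3]
gripper_width: 0.0575
```

>>> send_rows(motion=[{"travel": [-0.002,-0.0012,0.0003],"spin": 0}])

```text
time_s: 24.27
tcp_pos: [0.6173, 0.1967, 0.0735]
eef_rot: [-180.0, -0.7, -100.3]
contact_force: [-7.2, -7.3, 8.4]
gripper_width: 0.0574
```

```bash
python3 - <<'E'
from h import *
np.set_printoptions(precision=4,suppress=True)
s=r.get_state(); C=cam("wrist"); im,d=r.capture("wrist"); b,d2=r.capture("top"); a,_=r.capture("scene")
s2=r.get_state()
for q in (s,s2): print(q["time_s"],q["tcp_pos"],q["eef_rot"],q["contact_force"],q["moment"])
t=np.radians(-10.35); F=s2["contact_force"][:2]; print("F ex,ey",F@[np.cos(t),np.sin(t)],F@[-np.sin(t),np.cos(t)])
P=cloud("wrist",d,C); m=np.zeros((400,640),bool); m[60:232,255:400]=True
q=P[m&(P[...,2]>.075)&(P[...,2]<.087)]
if len(q)>50: print("plaque top",len(q),np.median(q[:,2]),np.linalg.lstsq(np.c_[q[:,:2]-q[:,:2].mean(0),np.ones(len(q))],q[:,2],rcond=None)[0])
w=P[m&(P[...,2]>.058)&(P[...,2]<.066)]; print("board",len(w),np.median(w[:,2]),np.linalg.lstsq(np.c_[w[:,:2]-w[:,:2].mean(0),np.ones(len(w))],w[:,2],rcond=None)[0])
cv2.imwrite("pics/c4.png",np.vstack([cv2.resize(im[60:260,200:420],(660,600))[:390],np.hstack([cv2.resize(a[130:230,160:320],(330,206)),cv2.resize(b[150:250,170:330],(330,206))])]))
E
```

```text
24.2667 [0.6173 0.1967 0.0735] [-179.96     -0.7435 -100.2932] [-7.1764 -7.2983  8.4416] [-2.5964  2.4921  0.0078]
24.4167 [0.6173 0.1967 0.0735] [-179.957    -0.7387 -100.2972] [-7.1445 -5.3467  6.7129] [-1.9943  2.4877 -0.0724]
F ex,ey -6.067629446629416 -6.543326735611756
plaque top 7032 0.08128161174685948 [-0.0022  0.0121  0.0812]
board 15467 0.06322266414132938 [ 0.     -0.      0.0632]
```

View pics/c4.png

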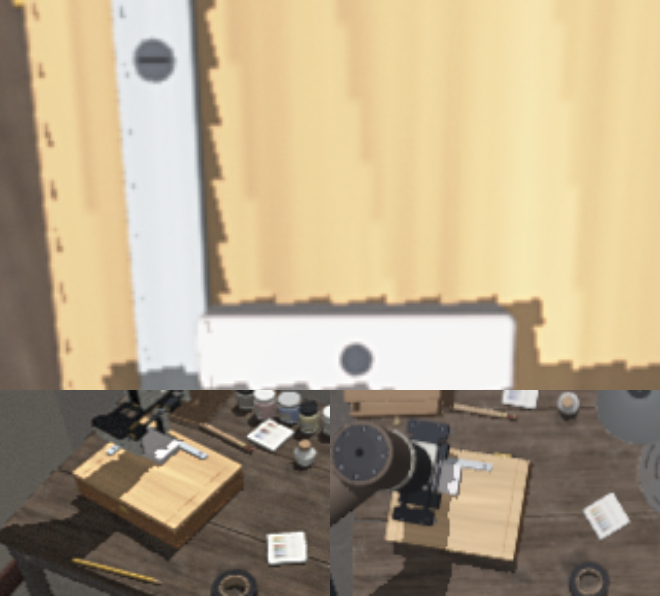

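```bash
python3 - <<'E'
from h import *
np.set_printoptions(precision=4,suppress=True)
C=cam("wrist"); im,d=r.capture("wrist"); P=cloud("wrist",d,C)
m=np.zeros((400,640),bool); m[168:225,272:366]=True
hs=cv2.cvtColor(im,cv2.COLOR_BGR2HSV); m&=hs[...,1]<40; m=cv2.erode(m.astype(np.uint8),np.ones((5,5)))>0
q=P[m&(P[...,2]>.07)&(P[...,2]<.09)]
for _ in range(4):
    A=np.c_[q[:,:2]-q[:,:2].mean(0),np.ones(len(q))]; x=np.linalg.lstsq(A,q[:,2],rcond=None)[0]; e=abs(A@x-q[:,2]); q=q[e<2.5*np.median(e)+1e-5]
print(len(q),x,np.median(e),q.min(0),q.max(0))
for t in ["plaque","stop_corner","long_strip","short_strip"]:
    print(t,[(round(o["conf"],2),c2w("wrist",o["at"],C)) for o in r.pinpoint("wrist",t)[:2]])
for n in ["top"]:
    b,_=r.capture(n)
    for t in ["gilt_pot","test_tile","tape_roll"]: print(t,[(round(o["conf"],2),c2w(n,o["at"])) for o in r.pinpoint(n,t)[:1]])
print(r.get_state()["contact_force"])
E
```

```text
3977 [-0.0054 -0.0021  0.0814] 0.0003366409705187895 [0.5853 0.1452 0.0804] [0.6393 0.1835 0.0823]
plaque [(0.97, array([0.6164, 0.1979, 0.0624]))]
stop_corner [(0.69, array([0.6518, 0.2411, 0.0621]))]
long_strip [(0.78, array([0.6484, 0.1537, 0.0613]))]
short_strip []
gilt_pot []
test_tile [(0.74, array([ 0.5335, -0.1415,  0.0031]))]
tape_roll [(0.74, array([ 0.4009, -0.1017,  0.0025]))]
[-7.5449 -5.8847  5.8893]
```

```bash
python3 -c "
from plant import r
print(r.get_state()['contact_force']); print(r.close_job()); s=r.get_state(); print(s['time_s'],s['contact_force'],s['gripper_width'])"
```

```text
[-7.54488001 -5.88465442  5.88933094]
the job is handed in; nothing more can be done
None
the job is handed in; nothing more can be done
```

The lid is shut, and I handed the job in at about 25 s with the plaque still gripped and pressed into the corner against both strips.

- **Lid:** I pushed it down slowly with the closed fingers. The board then measured level at 63 mm. The final press peaked at about 43 N vertically on the fingertips, more than the few N intended. The wrist limit is 120 N. The 40 N limit is for the arm and gripper body, and only the fingertips were touching.
- **Choice of plaque:** I took the smaller white one, which measured about 101 x 59 mm. I left the larger white block and the blue one alone.
- **First push into the corner:** The hand tilted about 1.6° while pushing. I backed off, lifted the plaque, straightened the hand and set it down again.
- **Final position:**
  - Before hand-in the push was steady at about 6 N on each strip and 6 N down.
  - The hand stopped within about 1 mm of the position I had calculated for the plaque fully home.
  - The long side is along the long strip.
  - A first rough fit of the plaque's top gave 0.7° of tilt; a cleaner fit gave about 0.3°, so I take it as flat.
- **Not confirmed directly:** The gripper hid the contact with the short strip from the wrist camera, so I judged that contact from the force and from where the motion stopped.
- **Bystanders:** The test tile and tape roll were within measuring error of where they started. The network missed the gilt pot in the last check, but it shows standing behind the box in the last picture.

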